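Reset the pegboard card rack's slider

TASK

The blue slider on the white card rack is parked mid-rail: squeeze its red lever against the black grip bar to lift the pawl, slide it along to the notch at the orange peg, and let go so that the lever springs fully out and the pawl drops fully home there. The pegs mark the notches only roughly, so feel for the notch, and move gently: never drag or shove the pawl hard against a notch edge. Leave the mug, hare, jar and bottle opener where they are.

Things in the scene. Friction and masses are not known exactly. Their poses are not given: they have to be found in the camera images.
- rack: White plastic pegboard panel, 150 (x) x 300 (y) x 8 mm thick, fixed on the mantel board. Origin: centre of its underside. Its y runs along the aluminium slide rail (16 mm wide, top 26 mm above the origin) that carries the slider; its +x side is the peg side, away from the robot; z up. At its +y end stand two notebooks (tops 93 mm above the origin, from y = 126 mm on).
- rail_mid (a point): Middle of the rail's top, 26 mm above the rack's origin. On the rail's -x side is a dark steel strip (17 mm high) whose lands stand 5 mm proud of the slots' depth reached by the pawl: a 27 mm long parking slot at the strip's centre and four notches, 10 mm long, at -72, -36, +36, +72 mm from it along y. The strip's centre lies up to 6 mm either way along y from this point: unknown.
- orange_peg: Orange peg, 30 mm tall, 10 mm thick with a 14 mm head, in the panel 64 mm to the +x side of the rail axis. Origin: centre of its foot, on the panel's top (8 mm up). Axes parallel to the rack's. It stands at -72, -36, +36 or +72 mm along the rack's y. The wanted notch is the one within 6 mm of it along that y.
- grey_peg_a: Grey peg of the same size, marks another notch.
- grey_peg_b: Grey peg of the same size, marks another notch.
- grey_peg_c: Grey peg of the same size, marks another notch.
- slider (a joint): Position of the blue slider along the rack's +y, m; 0 at the rack's centre, range -0.088 to 0.088. The rail drags with about 1 N; with the lever let go and the pawl rubbing on a land, 3 to 6 N of push in all.
- slider_grip (a point): Where to put the TCP to squeeze from above, fingers closing along the rack's x: 76 mm above the rack's origin, 3 mm to the -x side of the rail axis, at the slider's middle. The black grip bar (34 mm along y), fixed to the slider, has its outer face 19 mm to the +x side of this point and its top 16 mm above it. The blue saddle's top is 34 mm below this point.
- lever_top (a point): Middle of the top edge of the red lever paddle (34 mm along y). Let go, the paddle leans outward: its outer face at the slider_grip height is 33 mm to the -x side of that point, its top 37 mm; squeezed upright, 19 mm. Lever and bar together are 52 mm thick let go and 38 mm squeezed at that height: fingers centred on slider_grip must open to 80 mm to let the lever spring fully out.
- plate_top (a point): Middle of the top edge of the slider's +y end plate. Two upright blue plates (94 mm across x, 50 mm high, 4 mm thick, tops 4 mm above slider_grip) close the slider at its y ends, 25 mm (inner faces) either side of slider_grip. With the lever let go, fingers between them can push the slider by a plate, either way.
- lever (a joint): Angle of the sprung lever, rad: 0 let go with the pawl fully home in a notch or slot (also the value in the parking slot), about 0.22 when the pawl rests on a land between notches, 0.42 squeezed to the stop (pawl 3 mm clear of the strip). Full squeeze takes about 8 N at the grip point; the spring always pushes it back towards 0.
- pawl: Steel pawl at the lever's lower end, a tooth 8 x 8 mm (2 mm narrower than a notch). Origin: the tip's face, at the slider's middle along y; it enters the strip towards the rack's +x. Let go, it presses on a land with about 10 N. It and its lever are damaged by more than 30 N between pawl and strip.
- mug: Green enamel mug, 80 mm wide, 85 mm tall, handle at its +y; origin under its centre.
- hare: White ceramic sitting hare, 52 mm base, 123 mm tall; origin under its centre.
- jar: Ribbed amber glass jar with cork lid, 76 mm wide, 104 mm tall; origin under its centre.
- opener: Flat steel bottle opener, 125 mm long along its x, 40 mm wide, 6 mm thick; origin on its underside.

How it is judged:
By the outcome, as a careful person would: the job done as asked, in the order asked, and still so for the second after the job is handed in, with the robot touching nothing.
It also fails if it takes over 32 s, if anything falls off the work surface, if the arm or the gripper's body presses on something with over 40 N, if the wrist force passes 120 N, or if a joint passes its speed limit or range.

ROBOT

A 6-joint arm with a two-finger parallel gripper is mounted at the origin on the work surface. World frame = base frame: x ahead of the robot, y to its left, z up, the work surface at z = 0. Lengths are in m, angles in degrees, forces in N, time in s.
With the tool pointing down it reaches from about 0.375 to 0.75 m from the base axis. Payload 9 kg.
Tool frame: the origin (TCP) lies between the finger pads, 19 mm behind the fingertips; this is the grasp point; z points along the fingers, y is the line along which they close (so a half turn about z gives the same grasp; the last joint's range is limited). The gripper opens to 85 mm and grips with 20 to 120 N. Pads are 22 mm wide; open, the fingers measure 114 mm over their backs; the gripper's body (76 mm by 85 mm) begins 54 mm behind the grasp point. The pads swing forward as they close: fully open they stand 13 mm farther back than shut.
Start: joints at [-12.473, 5.964, 5.575, 89.605, 0, 77.527], TCP at [0.6, 0, 0.25] pointing down, gripper open.
Joint ranges: [-171.21, 171.21], [-48.23, 106.86], [-62.78, 66.21], [-105.2, 120.99], [-86.42, 89.51], [-180, 180]. Speed limits (degrees/s): [127.2, 127.2, 147.25, 180, 180, 180].

INTERFACE

Orientations are given as [roll, pitch, yaw] about the fixed x, y, z axes, in that order (R = Rz(yaw) Ry(pitch) Rx(roll)).
In Python, from rig import robot gives the robot as it stands. The module is installed in compiled form; this text tells all that it offers.
- The arm moves only by the tool jog_arm, never from a script. Its argument "motion" is a list of rows, each an object of numbers: "ax", "ay", "az": the turn, a rotation vector about the tool's x, y, z in degrees; "dx", "dy", "dz": the shift along the tool's x, y, z in m; "hand": the closure, from 0 (fully open) to 1 (shut). A call has 1 to 20 rows; each row is the pose to reach, as a shift and turn from the pose commanded when the call began, along the tool's axes at that moment; what a row does not reach only later rows make up. A row lasts 1/10 s, in which the tool goes at most 50 mm and 8.59 degrees, less where a joint would pass 70% of its speed; a pose out of reach is approached as far as the arm can. A call with a gripper value outside its range is refused whole. The fingers move at their own pace and stop on an object; "force" is the grip in N (left out, the last holds). Time passes only in rows, so rows that repeat a pose let the fingers close. It gives the time, the measured TCP pose, the force, the opening and the grip force at its end, in the units of the state.
- robot.sense(): the state, without advancing time (a new reading comes with each control period).
- robot.camera(name): name is "scene" or "side" or "wrist"; returns a dict with "img" (400x640x3 uint8, red, green, blue), "fx", "fy", "cx", "cy" (pixels), "view" (4x4, takes a point from world to camera coordinates). Camera axes: x right, y down, z forward; pixel columns grow to the right and rows downward; lengths in m; the calibration is good to about 2 mm. A picture is of the moment at which its call begins. There is no depth.
- robot.close_job(): hands the job in; it is judged then, once.
Trained networks look in a picture, given as the dict that the camera call returned (one of the last four; its "shot" number tells which), for a name from the list of things; names that differ only in an ending like _2 or _b are one class to them, and where a whole thing is asked for, a point or a joint stands for the part that bears it (a point fixed in the world has none). Each returns a list of dicts, best first, with "score" (0 to 1); they miss things now and then, are a little off and sometimes report something else, mostly with a low value. They report only what shows in the picture. A call takes as long as a camera call.
- robot.boxes_of(picture, label): "centre" ([x, y, z] in m, in world coordinates, good to about 4 mm: the middle of the surface that is visible of it).
- robot.spot_point(picture, label): "centre" ([x, y, z] in m, in world coordinates, good to about 4 mm: a listed point, or the origin of a listed thing).
The state is a dict: "t": time; "qpos": joint angles; "qd": joint speeds; "joint_torque": joint torques, N m; "position": TCP position; "ee_rot": TCP orientation; "contact_force": force on the tool from outside, world axes, zero at the start; "torque": the same for the moment, N m; "opening": finger opening in m; "gripper_force": force on a finger pad.
Only numpy, scipy, OpenCV 4.12 (cv2) and the standard library are available. Lean on these libraries where they do the work, as an engineer would, in place of code of your own. Each camera call takes 0.05 s, during which the arm holds its last target. There are 200 camera calls.

## Working session

There is one attempt and no reset: what is moved stays moved. The work goes in short steps, Python scripts to look and compute and a tool call to move; the robot and the scene stay as the last step left them, time stands still between calls to the robot, and variables do not carry over. Pictures are saved under pics/ and viewed, at most 10 in all, crops included, and the job is handed in when it is done.

Besides the shell and the picture viewer there is one more tool, called after "Request:" by a JSON object that holds its "fn" and its "kwargs". jog_arm: Moves the arm, as the interface text tells. Its arguments: {"type":"object","properties":{"motion":{"type":"array"},"force":{"type":"number"}},"required":["motion"]}

```bash
mkdir -p pics
python3 - <<'E'
from rig import robot
import cv2,numpy as np
s=robot.sense();print({k:np.round(v,3).tolist() for k,v in s.items()})
P={}
for c in("scene","side"):
    p=robot.camera(c);P[c]=p;cv2.imwrite(f"pics/{c}0.png",p["img"][:,:,::-1])
    for l in("rack","rail_mid","orange_peg","grey_peg_a","slider_grip","lever_top","plate_top","mug","hare","jar","opener"):
        for r in robot.spot_point(p,l)[:3 if 'grey' in l else 1]:print(c,l,np.round(r["centre"],4),round(r["score"],2))
E
```

```text
{'t': 0.0, 'qpos': [-12.474, 6.001, 5.526, 89.604, 0.0, 77.528], 'qd': [0.01, 0.038, 0.048, 0.106, 0.004, 0.032], 'joint_torque': [0.001, -55.693, 50.364, 0.017, -0.0, -0.0], 'position': [0.6, 0.0, 0.249], 'ee_rot': [-179.923, -0.017, 89.998], 'contact_force': [-0.114, -0.359, 0.088], 'torque': [0.004, 0.024, -0.026], 'gripper_force': 0.0, 'opening': 0.085}
scene rack [0.5396 0.0251 0.0029] 0.59
scene rail_mid [0.5053 0.0372 0.0815] 0.66
scene orange_peg [0.6252 0.0753 0.009 ] 0.5
scene grey_peg_a [0.6132 0.0369 0.0074] 0.62
scene grey_peg_a [ 0.5747 -0.0638  0.0085] 0.6
scene grey_peg_a [ 0.5877 -0.0305  0.0063] 0.38
scene slider_grip [0.5332 0.0264 0.0808] 0.76
scene lever_top [0.5038 0.0352 0.0845] 0.74
scene plate_top [0.5512 0.0479 0.0768] 0.72
scene mug [ 0.4732 -0.23   -0.0006] 0.8
scene hare [ 6.904e-01  7.630e-02 -2.000e-04] 0.74
scene jar [ 0.5987  0.2321 -0.0009] 0.74
scene opener [ 6.43e-01 -9.16e-02 -4.00e-04] 0.62
side rack [0.6157 0.0386 0.0092] 0.63
side rail_mid [0.54   0.0268 0.0248] 0.9
side orange_peg [0.6262 0.0691 0.0087] 0.37
side grey_peg_a [ 0.5874 -0.0293  0.0097] 0.59
side grey_peg_a [0.6146 0.0373 0.0134] 0.48
side slider_grip [0.5364 0.0262 0.0712] 0.82
side lever_top [0.5039 0.0355 0.0887] 0.42
side plate_top [0.551  0.0445 0.0797] 0.93
side mug [ 0.4738 -0.2291 -0.0011] 0.6
side hare [6.987e-01 8.160e-02 2.000e-04] 0.79
side opener [ 0.6411 -0.0932  0.0049] 0.61
```

View pics/scene0.png

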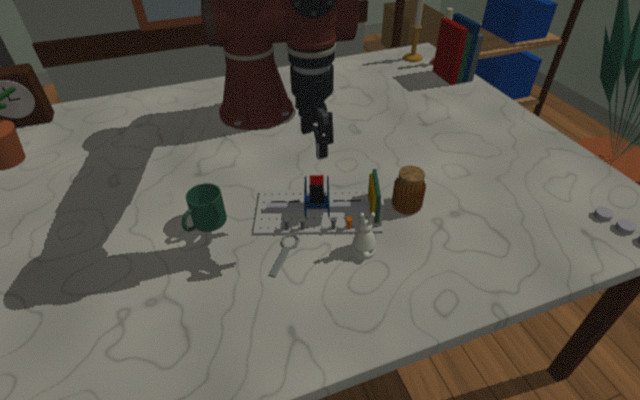

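View pics/side0.png

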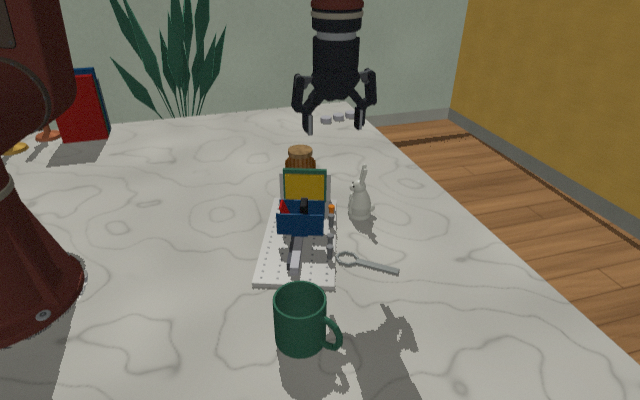

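The orange peg (scene ~(348,222), beside the notebooks) is the +72 one. The rack's yaw comes out at about -20.6° from the pegs. I'll refine this with the wrist camera.

Run:
```python
from rig import robot
import cv2,numpy as np
p=robot.camera("wrist");cv2.imwrite("pics/w0.png",p["img"][:,:,::-1])
for l in("rack","rail_mid","orange_peg","grey_peg_a","slider_grip","lever_top","plate_top","pawl"):
    for r in robot.spot_point(p,l)[:4 if 'grey' in l else 1]:print(l,np.round(r["centre"],4),round(r["score"],2))
print(p["fx"],p["cx"],p["cy"],np.round(p["view"],4).tolist())
```

```text
rack [0.5415 0.027  0.002 ] 0.69
rail_mid [0.5395 0.0241 0.025 ] 0.7
orange_peg [0.6268 0.0741 0.0066] 0.52
grey_peg_a [ 0.5863 -0.0308  0.0074] 0.71
grey_peg_a [0.6146 0.0386 0.0079] 0.64
grey_peg_a [ 0.5764 -0.0642  0.0071] 0.47
slider_grip [0.5393 0.0285 0.0781] 0.81
lever_top [0.5072 0.0393 0.0828] 0.84
plate_top [0.5532 0.05   0.0832] 0.72
279.7443273290342 319.0396390299448 200.3772554475823 [[1.0, -0.0005, 0.0001, -0.6001], [-0.0005, -0.9625, 0.2713, -0.035], [0.0, -0.2713, -0.9625, 0.3775], [0.0, 0.0, 0.0, 1.0]]
```

View pics/w0.png

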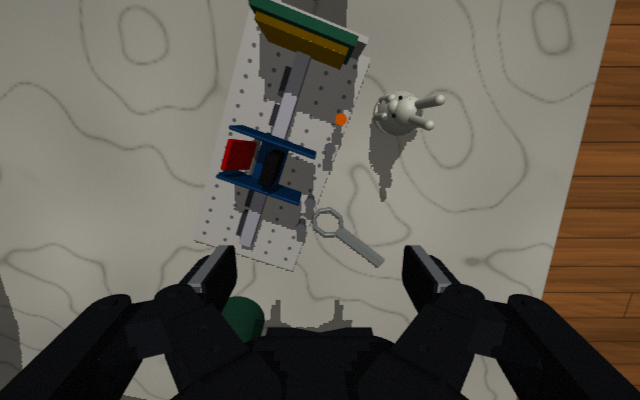

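The rack, slider (pixel ~(265,165)), orange peg (340,119) and the panel's lower corners (194,240), (294,271) all show. Next: project the edges to get the yaw.

```bash
cat > h.py <<'E'
import numpy as np
def unproj(p,u,v,z):
    V=np.array(p["view"]);R,t=V[:3,:3],V[:3,3];o=-R.T@t
    d=R.T@np.array([(u-p["cx"])/p["fx"],(v-p["cy"])/p["fy"],1]);return (o+d*(z-o[2])/d[2])[:2]
E
python3 - <<'E'
from rig import robot
from h import *
p=robot.camera("wrist")
f=lambda u,v,z:unproj(p,u,v,z)
def a(A,B):d=B-A;return np.degrees(np.arctan2(-d[0],d[1])),np.linalg.norm(d)
A,B,C=f(194,240,.008),f(294,271,.008),f(370,58,.008)
print(A,B,C,a(B,C),"x edge",np.degrees(np.arctan2(*(B-A)[::-1])),np.linalg.norm(B-A))
# plates top edges z=.08
for q in((230,127,315,157),(218,175,299,203)):
    D,E=f(*q[:2],.08),f(*q[2:],.08);print((D+E)/2,np.degrees(np.arctan2(*(E-D)[::-1])),np.linalg.norm(E-D))
# rail axis fit
print(f(301,55,.026),f(247,246,.026),a(f(247,246,.026),f(301,55,.026)))
import cv2
g=p["img"].astype(int);m=(g[...,0]>180)&(g[...,1]>70)&(g[...,1]<140)&(g[...,2]<80)
v,u=np.nonzero(m);print("orange",len(u),f(u.mean(),v.mean(),.037))
E
```

```text
[ 0.42353358 -0.09243272] [ 0.56348262 -0.14146223] [0.66056774 0.14089769] (np.float64(-18.974743949727998), np.float64(0.2985843978068032)) x edge -19.307311367942116 0.14828900195356898
[0.55289838 0.04800672] -19.412361037827893 0.0911565358594789
[ 0.53555807 -0.00159004] -19.96321994527551 0.09076059190135001
[0.57988291 0.14042395] [ 0.50274794 -0.09330657] (np.float64(-18.263753043115273), np.float64(0.24612955874773218))
orange 0 [nan nan]<stdin>:15: RuntimeWarning: Mean of empty slice.
  ret = ret.dtype.type(ret / rcount)
```

Request:
{"fn": "jog_arm", "kwargs": {"motion": [{"dx":0.012,"dy":-0.03,"dz":0.03,"az":8},{"dx":0.025,"dy":-0.06,"dz":0.06,"az":16},{"dx":0.025,"dy":-0.06,"dz":0.09,"az":19.2},{"dx":0.025,"dy":-0.06,"dz":0.09,"az":19.2},{"dx":0.025,"dy":-0.06,"dz":0.09,"az":19.2},{"dx":0.025,"dy":-0.06,"dz":0.09,"az":19.2}]}}

```text
validation failed for argument at $.mo...
```

Run:
```python
from rig import robot
from h import *
import cv2
s=robot.sense();print(s["t"],s["position"],s["ee_rot"],s["contact_force"])
p=robot.camera("wrist");cv2.imwrite("pics/w1.png",p["img"][:,:,::-1])
for l in("rack","rail_mid","orange_peg","grey_peg_a","slider_grip","lever_top","plate_top"):
    for r in robot.spot_point(p,l)[:4 if 'grey' in l else 1]:print(l,np.round(r["centre"],4),round(r["score"],2))
```

```text
1.7 [ 6.00022551e-01 -1.69358290e-06  2.50040682e-01] [1.79995068e+02 1.26833226e-03 8.99992115e+01] [-0.0278033   0.30411679  0.14726396]
rack [0.5405 0.0264 0.0016] 0.75
rail_mid [0.5361 0.023  0.0246] 0.71
orange_peg [0.6275 0.0737 0.009 ] 0.54
grey_peg_a [ 0.5904 -0.0309  0.0064] 0.54
grey_peg_a [0.6143 0.0383 0.0087] 0.48
grey_peg_a [ 0.5768 -0.065   0.0086] 0.46
slider_grip [0.5378 0.0264 0.075 ] 0.81
lever_top [0.5064 0.0414 0.0831] 0.79
plate_top [0.5534 0.0479 0.0804] 0.72
```

View pics/w1.png

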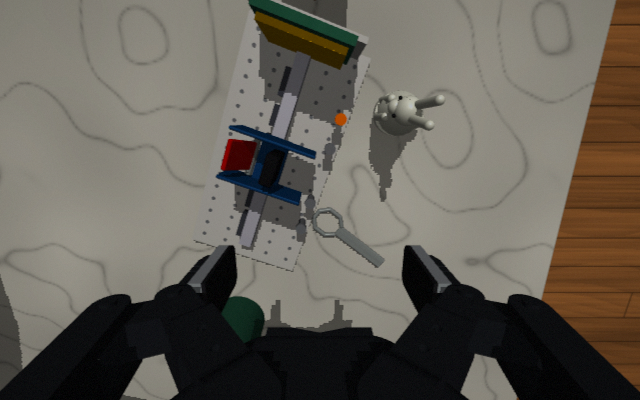

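The call was refused and nothing moved, so the view is unchanged. I'll give every field in each row.

Request:
{"fn": "jog_arm", "kwargs": {"motion": [{"ax":0,"ay":0,"dx":0.012,"dy":-0.03,"dz":0.03,"az":8,"hand":0},{"ax":0,"ay":0,"dx":0.025,"dy":-0.06,"dz":0.06,"az":16,"hand":0},{"ax":0,"ay":0,"dx":0.025,"dy":-0.06,"dz":0.09,"az":19.2,"hand":0},{"ax":0,"ay":0,"dx":0.025,"dy":-0.06,"dz":0.09,"az":19.2,"hand":0},{"ax":0,"ay":0,"dx":0.025,"dy":-0.06,"dz":0.09,"az":19.2,"hand":0}], "force": 20}}

```text
t: 2.6
position: [0.5403, 0.0249, 0.1608]
ee_rot: [180.0, -0.0, 70.9]
contact_force: [0.2, -0.0, 0.9]
opening: 0.0854
gripper_force: 0.0
```

Run:
```python
from rig import robot
from h import *
import cv2
s=robot.sense();print(s["t"],s["position"],s["ee_rot"])
p=robot.camera("wrist");cv2.imwrite("pics/w2.png",p["img"][:,:,::-1])
for l in("rail_mid","orange_peg","slider_grip","lever_top","plate_top"):
    for r in robot.spot_point(p,l)[:1]:print(l,np.round(r["centre"],4),round(r["score"],2))
np.savez("p2.npz",**{k:p[k] for k in("view","fx","fy","cx","cy")})
```

```text
2.6 [0.54025456 0.02488846 0.16078078] [ 1.79984809e+02 -9.20074173e-04  7.09064367e+01]
rail_mid [0.5395 0.0243 0.0224] 0.89
orange_peg [0.6267 0.0739 0.0075] 0.67
slider_grip [0.5378 0.0262 0.0746] 0.61
lever_top [0.5039 0.0393 0.0831] 0.56
plate_top [0.5497 0.0499 0.078 ] 0.63
```

View pics/w2.png

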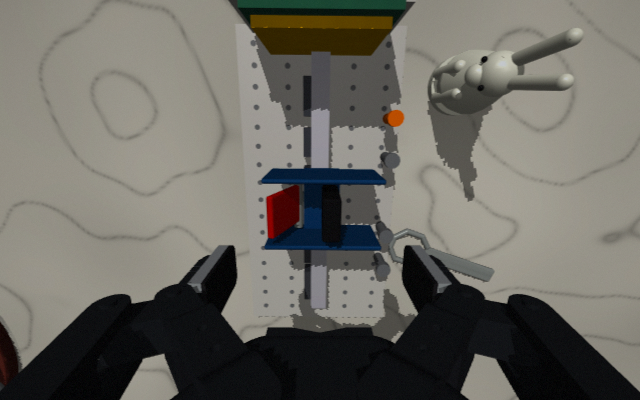

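The slider is square in view: the rail is vertical at column ~320, the lever red at (284,212), and the bar black at (332,213). The strip lands show dark at column 308 with a gap at rows 115–127, probably the +72 notch. I'll measure these.

```bash
python3 - <<'E'
from h import *
import cv2
p=np.load("p2.npz");im=cv2.imread("pics/w2.png")
g=cv2.cvtColor(im,cv2.COLOR_BGR2GRAY)
for c in(305,308,311):print(c,g[70:165,c].tolist())
T=np.array([.5403,.0249]);a=np.radians(70.9);ex=np.array([np.sin(a),-np.cos(a)]);ey=np.array([np.cos(a),np.sin(a)]) # rack x,y
def loc(u,v,z):
    d=unproj(p,u,v,z)-T;return np.round(1000*np.array([d@ex,d@ey]),1)
for n,u,v,z in[("rail far",320,56,.026),("rail near",319,305,.026),("bar L",322,185,.092),("bar R",342,185,.092),("plate far L",265,171,.08),("plate far R",380,171,.08),("plate near L",266,247,.08),("plate near R",382,247,.08),("panel near",320,317,.008),("orange",396,118,.037),("lev top far",268,195,.092),("lev top near",268,240,.092)]+[("strip",308,v,.02) for v in(77,116,127,156)]:
    print(n,loc(u,v,z))
for n,c in(("rail",[.5395,.0243]),("orange",[.6267,.0739]),("grip",[.5378,.0262])):
    d=np.array(c)-T;print(n,1000*d@ex,1000*d@ey)
E
python3 -c "
import cv2;i=cv2.imread('pics/w2.png')[50:270,240:420];cv2.imwrite('pics/w2c.png',cv2.resize(i,None,fx=2.7,fy=2.7,interpolation=cv2.INTER_CUBIC))"
```

```text
305 [84, 84, 85, 85, 84, 67, 25, 24, 26, 25, 23, 23, 24, 26, 25, 26, 24, 26, 24, 23, 25, 24, 24, 26, 23, 24, 26, 26, 27, 24, 26, 25, 26, 28, 27, 24, 25, 24, 23, 27, 46, 45, 44, 47, 46, 46, 60, 83, 85, 85, 84, 85, 85, 81, 83, 95, 147, 81, 46, 46, 45, 46, 43, 45, 45, 44, 46, 44, 45, 43, 45, 43, 42, 45, 43, 45, 44, 45, 45, 45, 45, 46, 44, 47, 44, 46, 55, 102, 88, 110, 126, 128, 141, 154, 146]
308 [85, 85, 86, 87, 85, 70, 23, 26, 23, 26, 24, 24, 23, 24, 26, 27, 24, 25, 24, 24, 24, 27, 23, 25, 23, 22, 25, 25, 25, 26, 26, 23, 26, 26, 25, 24, 25, 27, 29, 47, 45, 46, 45, 46, 45, 45, 52, 83, 84, 84, 83, 86, 85, 83, 83, 83, 80, 46, 45, 46, 47, 47, 46, 44, 46, 47, 46, 46, 45, 45, 46, 47, 44, 45, 45, 44, 46, 46, 43, 43, 46, 47, 43, 42, 44, 43, 50, 72, 82, 83, 82, 82, 83, 83, 77]
311 [81, 81, 80, 80, 82, 75, 58, 56, 56, 57, 55, 55, 55, 57, 57, 58, 58, 57, 59, 58, 60, 57, 60, 58, 60, 58, 60, 60, 58, 59, 59, 58, 59, 58, 60, 59, 61, 60, 71, 75, 81, 114, 113, 115, 114, 113, 113, 125, 124, 125, 125, 124, 125, 126, 124, 127, 125, 113, 113, 113, 112, 113, 113, 112, 112, 113, 114, 113, 111, 114, 112, 114, 113, 111, 113, 114, 116, 114, 112, 118, 116, 118, 116, 115, 117, 115, 118, 128, 127, 125, 126, 126, 125, 124, 124]
rail far [  1.  121.2]
rail near [ 1.000e-01 -1.205e+02]
bar L [ 2.2 25.6]
bar R [16.3 25.6]
plate far L [-39.5  33.5]
plate far R [45.  33.4]
plate near L [-42.  -27.4]
plate near R [ 50.1 -27.4]
panel near [   1.2 -149.9]
orange [65.3 71.3]
lev top far [-36.   18.4]
lev top near [-37.7 -16.1]
strip [ -9.4 105.8]
strip [-9.8 73.3]
strip [-9.9 63.6]
strip [-10.2  37.3]
rail -0.559628390338584 -0.828743666477809
orange 65.60990896043461 74.57412316751359
grip -2.7877555490667176 0.4103888383570139
```

View pics/w2c.png

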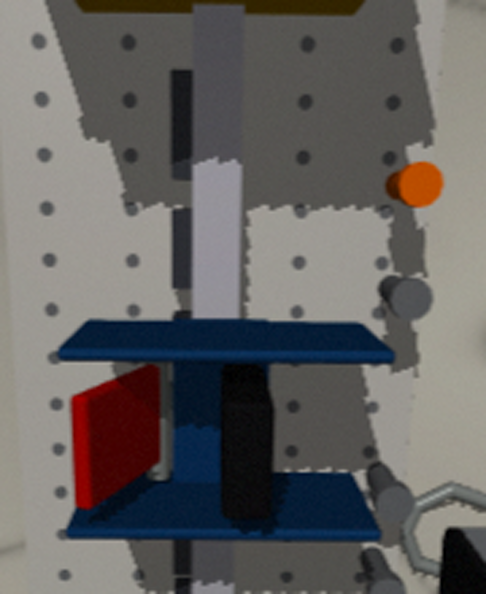

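The +72 notch shows in the strip at 63.6–73.3 mm from the TCP along rack y, which puts its centre at about 68.4. That is near the orange peg's 71–74. Now I'll descend onto the grip.

Request:
{"fn": "jog_arm", "kwargs": {"motion": [{"ax":0,"ay":0,"az":0,"dx":0,"dy":-0.0027,"dz":0.022,"hand":0},{"ax":0,"ay":0,"az":0,"dx":0,"dy":-0.0027,"dz":0.045,"hand":0},{"ax":0,"ay":0,"az":0,"dx":0,"dy":-0.0027,"dz":0.068,"hand":0},{"ax":0,"ay":0,"az":0,"dx":0,"dy":-0.0027,"dz":0.084,"hand":0},{"ax":0,"ay":0,"az":0,"dx":0,"dy":-0.0027,"dz":0.084,"hand":0},{"ax":0,"ay":0,"az":0,"dx":0,"dy":-0.0027,"dz":0.084,"hand":0}]}}

```text
t: 3.5
position: [0.5378, 0.0258, 0.0768]
ee_rot: [180.0, -0.0, 70.8]
contact_force: [0.4, -0.2, -0.1]
opening: 0.0854
gripper_force: 0.0
```

Run:
```python
from rig import robot
from h import *
import cv2
s=robot.sense();print(s["t"],s["position"],s["contact_force"])
p=robot.camera("wrist");cv2.imwrite("pics/w3.png",p["img"][:,:,::-1])
np.savez("p3.npz",**{k:p[k] for k in("view","fx","fy","cx","cy")})
```

```text
3.5 [0.537832   0.02579228 0.07677597] [ 0.38400373 -0.21772076 -0.1172876 ]
```

View pics/w3.png

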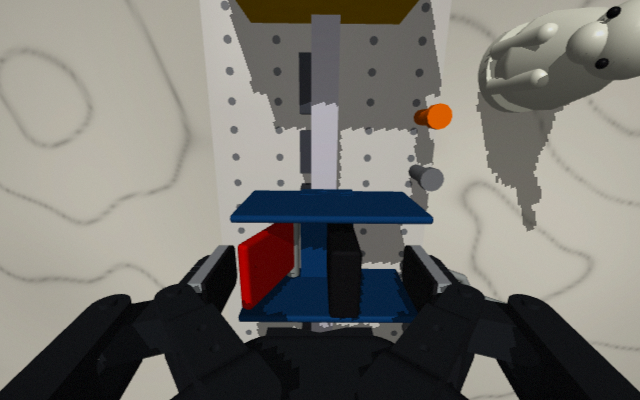

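The fingers straddle the lever (red, 265,265) and bar (345,275), between the plates. The notch gap is at rows ~114–130. I'll measure the notch against the slider here.

Run:
```python
from h import *
import cv2
p=np.load("p3.npz");im=cv2.imread("pics/w3.png")
g=cv2.cvtColor(im,cv2.COLOR_BGR2GRAY)
print("strip",g[45:60,305].tolist(),g[106:134,305].tolist(),"168",g[165:190,305].tolist())
print("far",im[186:228,330,0].tolist());print("near",im[308:326,300,0].tolist())
T=np.array([.5378,.0258]);a=np.radians(70.85);ex=np.array([np.sin(a),-np.cos(a)]);ey=np.array([np.cos(a),np.sin(a)])
def loc(u,v,z):
    d=unproj(p,u,v,z)-T;return np.round(1000*np.array([d@ex,d@ey]),1)
for z in(.018,.022,.025):print(z,[loc(305,v,z)[1] for v in(52,115,130,173)])
for v in(217,222,316,321):print(v,loc(330,v,.08)[1])
```

```text
strip [103, 102, 102, 102, 103, 102, 98, 61, 30, 31, 31, 30, 30, 33, 30] [59, 57, 56, 56, 56, 56, 55, 47, 64, 101, 101, 103, 101, 104, 103, 102, 101, 104, 104, 102, 110, 152, 154, 148, 72, 57, 57, 56] 168 [56, 55, 56, 55, 57, 56, 56, 60, 81, 99, 101, 102, 101, 101, 99, 99, 101, 95, 55, 33, 42, 42, 41, 39, 36]
far [181, 179, 174, 120, 64, 66, 73, 64, 66, 66, 66, 65, 64, 66, 66, 63, 67, 64, 64, 65, 64, 64, 67, 65, 66, 65, 64, 65, 63, 70, 87, 98, 99, 98, 90, 79, 58, 20, 4, 2, 8, 6]
near [65, 66, 63, 63, 64, 65, 66, 74, 92, 100, 96, 90, 81, 64, 70, 93, 92, 93]
0.018 [np.float64(107.8), np.float64(72.4), np.float64(63.4), np.float64(36.0)]
0.022 [np.float64(106.9), np.float64(72.3), np.float64(63.5), np.float64(36.7)]
0.025 [np.float64(106.3), np.float64(72.2), np.float64(63.6), np.float64(37.2)]
217 26.9
222 24.5
316 -25.7
321 -28.7
```

Request:
{"fn": "jog_arm", "kwargs": {"motion": [{"ax":0,"ay":0,"az":0,"dx":0,"dy":0,"dz":0,"hand":0.4},{"ax":0,"ay":0,"az":0,"dx":0,"dy":0,"dz":0,"hand":0.5},{"ax":0,"ay":0,"az":0,"dx":0,"dy":0,"dz":0,"hand":0.6},{"ax":0,"ay":0,"az":0,"dx":0,"dy":0,"dz":0,"hand":0.7},{"ax":0,"ay":0,"az":0,"dx":0,"dy":0,"dz":0,"hand":0.7},{"ax":0,"ay":0,"az":0,"dx":0,"dy":0,"dz":0,"hand":0.7},{"ax":0,"ay":0,"az":0,"dx":0,"dy":0,"dz":0,"hand":0.7}], "force": 25}}

```text
t: 4.25
position: [0.5378, 0.026, 0.077]
ee_rot: [180.0, -0.0, 70.8]
contact_force: [-2.4, 1.2, 6.8]
opening: 0.0368
gripper_force: 28.6
```

Request:
{"fn": "jog_arm", "kwargs": {"motion": [{"ax":0,"ay":0,"az":0,"dx":0.002,"dy":0,"dz":0,"hand":0.7},{"ax":0,"ay":0,"az":0,"dx":0.006,"dy":0,"dz":0,"hand":0.7},{"ax":0,"ay":0,"az":0,"dx":0.012,"dy":0,"dz":0,"hand":0.7},{"ax":0,"ay":0,"az":0,"dx":0.018,"dy":0,"dz":0,"hand":0.7},{"ax":0,"ay":0,"az":0,"dx":0.024,"dy":0,"dz":0,"hand":0.7},{"ax":0,"ay":0,"az":0,"dx":0.03,"dy":0,"dz":0,"hand":0.7},{"ax":0,"ay":0,"az":0,"dx":0.036,"dy":0,"dz":0,"hand":0.7},{"ax":0,"ay":0,"az":0,"dx":0.042,"dy":0,"dz":0,"hand":0.7},{"ax":0,"ay":0,"az":0,"dx":0.048,"dy":0,"dz":0,"hand":0.7},{"ax":0,"ay":0,"az":0,"dx":0.054,"dy":0,"dz":0,"hand":0.7},{"ax":0,"ay":0,"az":0,"dx":0.06,"dy":0,"dz":0,"hand":0.7},{"ax":0,"ay":0,"az":0,"dx":0.064,"dy":0,"dz":0,"hand":0.7},{"ax":0,"ay":0,"az":0,"dx":0.0655,"dy":0,"dz":0,"hand":0.7},{"ax":0,"ay":0,"az":0,"dx":0.0655,"dy":0,"dz":0,"hand":0.7},{"ax":0,"ay":0,"az":0,"dx":0.0655,"dy":0,"dz":0,"hand":0.7}]}}

```text
t: 5.75
position: [0.5599, 0.0879, 0.077]
ee_rot: [179.9, -0.1, 70.8]
contact_force: [0.4, 0.4, 5.6]
opening: 0.037
gripper_force: 29.9
```

Run:
```python
from rig import robot
from h import *
import cv2
s=robot.sense();print(s["t"],s["position"],s["contact_force"],s["opening"])
p=robot.camera("wrist");cv2.imwrite("pics/w4.png",p["img"][:,:,::-1])
np.savez("p4.npz",**{k:p[k] for k in("view","fx","fy","cx","cy")})
```

```text
5.75 [0.55985165 0.08790374 0.07702125] [0.43926611 0.43167046 5.57190327] 0.037012641496238084
```

View pics/w4.png

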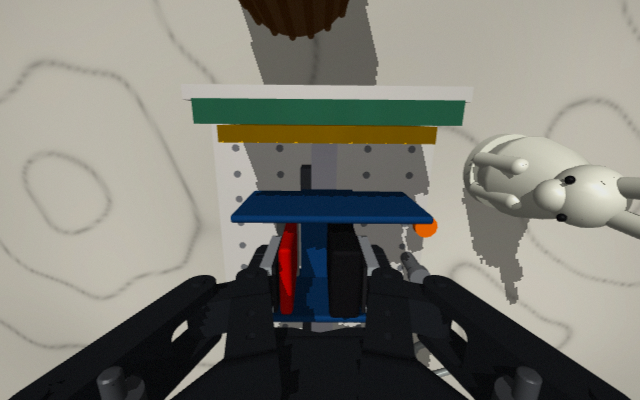

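The slider followed: the far plate is at the same rows and the lever is squeezed upright. I stopped about 3 mm short of the notch, so now I'll let go gently.

Request:
{"fn": "jog_arm", "kwargs": {"motion": [{"ax":0,"ay":0,"az":0,"dx":0,"dy":0,"dz":0,"hand":0.5},{"ax":0,"ay":0,"az":0,"dx":0,"dy":0,"dz":0,"hand":0.44},{"ax":0,"ay":0,"az":0,"dx":0,"dy":0,"dz":0,"hand":0.36},{"ax":0,"ay":0,"az":0,"dx":0,"dy":0,"dz":0,"hand":0.2},{"ax":0,"ay":0,"az":0,"dx":0,"dy":0,"dz":0,"hand":0},{"ax":0,"ay":0,"az":0,"dx":0,"dy":0,"dz":0,"hand":0},{"ax":0,"ay":0,"az":0,"dx":0,"dy":0,"dz":0,"hand":0}]}}

```text
t: 6.5
position: [0.5593, 0.0876, 0.0762]
ee_rot: [180.0, -0.0, 70.8]
contact_force: [-0.4, -0.3, -0.3]
opening: 0.0854
gripper_force: 0.0
```

```bash
cat > look.py <<'E'
import sys,cv2
from rig import robot
from h import *
s=robot.sense();print(round(s["t"],2),np.round(s["position"],4),np.round(s["contact_force"],1),round(s["opening"],4))
p=robot.camera("wrist");im=p["img"].astype(int);cv2.imwrite(f"pics/{sys.argv[1]}.png",p["img"][:,:,::-1])
np.savez(sys.argv[1]+".npz",**{k:p[k] for k in("view","fx","fy","cx","cy")})
m=(im[...,0]>100)&(im[...,1]<60)&(im[...,2]<60);v,u=np.nonzero(m)
print("red n,umin,umax,vmin,vmax",len(u),u.min(),u.max(),v.min(),v.max())
print("far plate",im[205:230,330,2].tolist())
E
python3 look.py w5
```

```text
6.5 [0.5593 0.0876 0.0762] [-0.4 -0.3 -0.3] 0.0854
red n,umin,umax,vmin,vmax 889 259 417 224 312
far plate [71, 71, 70, 71, 70, 70, 70, 72, 70, 71, 76, 95, 108, 106, 106, 94, 83, 64, 24, 9, 10, 9, 4, 9, 6]
```

View pics/w5.png

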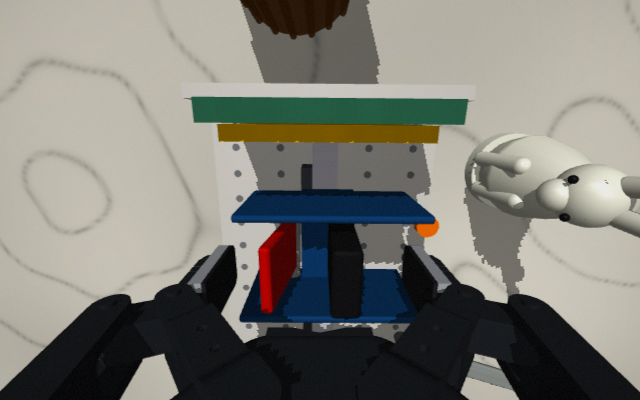

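The lever is halfway out (left edge at 259, against 239 home and 278 squeezed), so the pawl rests on the land as planned. Now I'll push the +y plate gently with open fingers.

Request:
{"fn": "jog_arm", "kwargs": {"motion": [{"ax":0,"ay":0,"az":0,"dx":0.004,"dy":0.002,"dz":0,"hand":0},{"ax":0,"ay":0,"az":0,"dx":0.008,"dy":0.002,"dz":0,"hand":0},{"ax":0,"ay":0,"az":0,"dx":0.011,"dy":0.002,"dz":0,"hand":0},{"ax":0,"ay":0,"az":0,"dx":0.012,"dy":0.002,"dz":0,"hand":0},{"ax":0,"ay":0,"az":0,"dx":0.0125,"dy":0.002,"dz":0,"hand":0},{"ax":0,"ay":0,"az":0,"dx":0.013,"dy":0.002,"dz":0,"hand":0},{"ax":0,"ay":0,"az":0,"dx":0.013,"dy":0.002,"dz":0,"hand":0}]}}

```text
t: 7.25
position: [0.5651, 0.0991, 0.076]
ee_rot: [-180.0, 0.0, 70.8]
contact_force: [-2.2, -2.6, 0.7]
opening: 0.0854
gripper_force: 1.3
```

```bash
python3 look.py w6
```

```text
7.25 [0.5651 0.0991 0.076 ] [-2.2 -2.6  0.7] 0.0854
red n,umin,umax,vmin,vmax 627 221 428 2 313
far plate [100, 99, 96, 48, 35, 35, 34, 35, 33, 36, 33, 41, 67, 67, 68, 68, 67, 67, 66, 67, 66, 68, 69, 68, 67]
```

Request:
{"fn": "jog_arm", "kwargs": {"motion": [{"ax":0,"ay":0,"az":0,"dx":0.0004,"dy":0,"dz":0,"hand":0},{"ax":0,"ay":0,"az":0,"dx":0.0008,"dy":0,"dz":0,"hand":0},{"ax":0,"ay":0,"az":0,"dx":0.0012,"dy":0,"dz":0,"hand":0},{"ax":0,"ay":0,"az":0,"dx":0.0012,"dy":0,"dz":0,"hand":0}]}}

```text
t: 7.7
position: [0.5654, 0.1002, 0.076]
ee_rot: [-180.0, 0.0, 70.8]
contact_force: [-2.8, -4.4, 0.9]
opening: 0.0854
gripper_force: 2.4
```

```bash
python3 look.py w7
```

```text
7.7 [0.5654 0.1002 0.076 ] [-2.8 -4.4  0.9] 0.0854
red n,umin,umax,vmin,vmax 595 256 426 235 310
far plate [96, 100, 95, 47, 35, 36, 36, 38, 37, 34, 36, 32, 40, 69, 68, 68, 68, 68, 65, 69, 68, 67, 68, 68, 70]
```

View pics/w7.png

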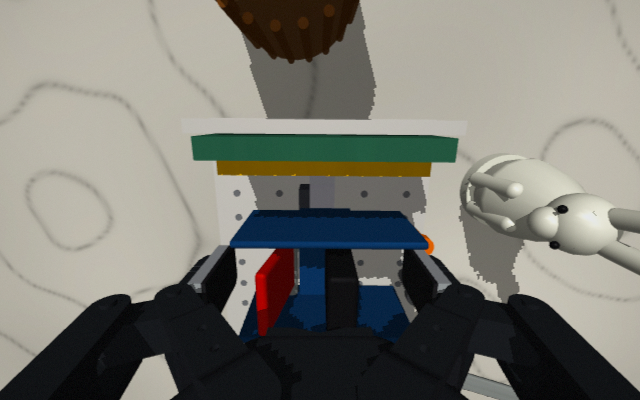

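The lever is still half out (left edge 256) and the fingers are pushing the far plate at about 5 N. I'll continue in small steps.

Request:
{"fn": "jog_arm", "kwargs": {"motion": [{"ax":0,"ay":0,"az":0,"dx":0.0004,"dy":0,"dz":0,"hand":0},{"ax":0,"ay":0,"az":0,"dx":0.0008,"dy":0,"dz":0,"hand":0},{"ax":0,"ay":0,"az":0,"dx":0.0008,"dy":0,"dz":0,"hand":0}]}}

```text
t: 8.05
position: [0.5661, 0.1018, 0.076]
ee_rot: [180.0, -0.1, 70.8]
contact_force: [0.0, 0.2, -0.8]
opening: 0.0851
gripper_force: 0.0
```

```bash
python3 look.py w8
```

```text
8.05 [0.5661 0.1018 0.076 ] [ 0.   0.2 -0.8] 0.0851
red n,umin,umax,vmin,vmax 581 219 428 5 329
far plate [102, 101, 94, 35, 36, 34, 35, 37, 36, 36, 37, 35, 36, 40, 68, 68, 68, 67, 70, 71, 68, 69, 70, 68, 68]
```

Run:
```python
import cv2,numpy as np
for n in("w3","w5","w6","w7","w8"):
    im=cv2.imread(f"pics/{n}.png").astype(int)
    m=((im[...,2]>60)&(im[...,2]>3*im[...,1])&(im[...,2]>3*im[...,0])).astype(np.uint8);m[:, :236]=0;m[:,310:]=0;m[:215]=0
    k,l,s,c=cv2.connectedComponentsWithStats(m);i=1+s[1:,4].argmax();print(n,s[i],c[i])
```

```text
w3 [ 238  224   56   85 3291] [264.63658462 261.59343665]
w5 [ 259  224   37   90 2388] [276.25670017 264.7160804 ]
w6 [ 256  249   38   87 2221] [273.88518685 286.70283656]
w7 [ 256  249   38   87 2278] [273.35864794 286.80597015]
w8 [ 236  248   56   84 3119] [263.00096185 283.77556909]
```

The force vanished and the lever jumped to its full let-go width of 56 px (w3 was also 56), so the pawl has dropped. I'll back off the plate and lift clear.

Request:
{"fn": "jog_arm", "kwargs": {"motion": [{"ax":0,"ay":0,"az":0,"dx":-0.004,"dy":0,"dz":0,"hand":0},{"ax":0,"ay":0,"az":0,"dx":-0.009,"dy":-0.002,"dz":0,"hand":0},{"ax":0,"ay":0,"az":0,"dx":-0.0125,"dy":-0.002,"dz":0,"hand":0},{"ax":0,"ay":0,"az":0,"dx":-0.0125,"dy":-0.002,"dz":0,"hand":0},{"ax":0,"ay":0,"az":0,"dx":-0.0125,"dy":-0.002,"dz":0,"hand":0}]}}

```text
t: 8.6
position: [0.5599, 0.09, 0.0761]
ee_rot: [180.0, -0.0, 70.8]
contact_force: [-0.6, 0.2, -0.3]
opening: 0.0849
gripper_force: 0.0
```

```bash
python3 look.py w9
python3 - <<'E'
import cv2,numpy as np
for n in("w3","w9"):
    im=cv2.imread(f"pics/{n}.png").astype(int)
    m=((im[...,2]>60)&(im[...,2]>3*im[...,1])&(im[...,2]>3*im[...,0])).astype(np.uint8);m[:, :225]=0;m[:,310:]=0;m[:215]=0
    k,l,s,c=cv2.connectedComponentsWithStats(m);i=1+s[1:,4].argmax();print(n,s[i],c[i])
E
```

```text
8.6 [0.5599 0.09   0.0761] [-0.6  0.2 -0.3] 0.0849
red n,umin,umax,vmin,vmax 909 239 432 222 307
far plate [71, 69, 70, 70, 69, 70, 71, 71, 71, 91, 110, 109, 108, 97, 88, 70, 44, 6, 7, 6, 6, 9, 1, 10, 6]
w3 [ 238  224   56   85 3291] [264.63658462 261.59343665]
w9 [ 239  222   56   86 3355] [266.09210134 260.29418778]
```

The lever looks just as it did in the parking slot, so it is fully home. Lifting away.

Request:
{"fn": "jog_arm", "kwargs": {"motion": [{"ax":0,"ay":0,"az":0,"dx":0,"dy":0,"dz":-0.015,"hand":0},{"ax":0,"ay":0,"az":0,"dx":0,"dy":0,"dz":-0.04,"hand":0},{"ax":0,"ay":0,"az":0,"dx":0,"dy":0,"dz":-0.07,"hand":0},{"ax":0,"ay":0,"az":0,"dx":0,"dy":0,"dz":-0.1,"hand":0},{"ax":0,"ay":0,"az":0,"dx":0,"dy":0,"dz":-0.1,"hand":0},{"ax":0,"ay":0,"az":0,"dx":0,"dy":0,"dz":-0.1,"hand":0},{"ax":0,"ay":0,"az":0,"dx":0,"dy":0,"dz":-0.1,"hand":0}]}}

```text
t: 9.35
position: [0.5595, 0.0902, 0.1755]
ee_rot: [-180.0, 0.0, 70.8]
contact_force: [-0.2, 0.3, -0.6]
opening: 0.0854
gripper_force: 0.0
```

Run:
```python
from rig import robot
import numpy as np
p=robot.camera("wrist")
for l in("orange_peg","slider_grip","lever_top"):
    for r in robot.spot_point(p,l)[:1]:print(l,np.round(r["centre"],4),r["score"])
s=robot.sense();print(s["t"],s["position"])
```

```text
orange_peg [0.6261 0.0735 0.0089] 0.77
slider_grip [0.5607 0.0913 0.0755] 0.93
lever_top [0.5307 0.1047 0.0864] 0.75
9.55 [0.55934205 0.09012727 0.17512484]
```

```bash
python3 -c "
from rig import robot
print(robot.close_job())"
```

```text
the job is handed in; nothing more can be done
None
```

The slider is in the notch at the orange peg: in the wrist camera the lever is fully sprung out, matching how it looked in the parking slot. The gripper was lifted clear with nothing touching, and the job was handed in at about 9.6 s.

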